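# Free the seized stopper of a glass jar

## Task

The ground-glass stopper has seized in the neck of the square jar that leans in the wooden cradle. Work it loose and draw it out along the neck without lifting the jar off the cradle's floor, then set it down upright on the cork mat, let go only once it is standing there, and leave the other things on the bench alone.

Things in the scene. Friction and masses are not known exactly. Their poses are not given: they have to be found in the camera images.
- jar: Greenish glass jar, loose and empty: body 92 x 92 mm square, 90 mm tall, round neck 60 mm across above it. Origin at the centre of its underside, z along its axis (up), x and y along its sides. 0.6 to 0.95 kg. It stands on the cradle's felt, leaning with it, with 2 mm of play to each wall: the walls stop it turning or sliding, but only its weight holds it down.
- jar_rim (a point): Centre of the jar's mouth, 120 mm above its underside; bore 43 mm. At the start the plug is stuck 31 mm deep in it (stopper origin 89 mm above the jar's underside) with the flange 3 mm above the rim. Rubbing ends when the stopper has risen about 21 mm, and slackens after about 10 mm.
- stopper: Solid glass stopper, 0.2 kg, 85 mm tall. From below: plug 40 mm in diameter, 34 mm long, with a flat underside it can stand on; round flange 60 mm in diameter, 9 mm thick; on top an upright flat grip 16 mm thick (along the stopper's x), 44 mm wide (its y), 42 mm high. Origin at the centre of the plug's underside, z along its axis, towards the grip.
- stopper_grip (a point): Point on the stopper's axis in the middle of its flat grip, 64 mm above the plug's underside; axes as the stopper's (fingers close along x).
- plug_middle (a point): Middle of the stopper's plug, on its axis. It rubs dry on the bore: a straight pull would take 20 to 35 N, more than the jar weighs, so the jar comes up too. Friction only opposes the way it slips: while being turned about its own axis (0.4 to 0.7 N m), either way, a light pull of 4 to 5 N along it makes it creep out 1 to 3 mm per radian. When turning stops it holds fast.
- felt (a point): Middle of the felt floor of the wooden cradle, where the jar's underside rests; x, y, z axes here are those of the cradle's base (z vertical).
- cradle: Fixed wooden holding stand: a bed 130 x 130 mm with a felt-floored recess 96 x 96 mm, 40 mm deep, tipped 0.52 rad so that the jar's neck leans towards the stand's -x side (the robot's side at yaw 0); base 150 x 130 mm, about 125 mm high overall. Origin at the centre of its base, on the bench; z vertical; the felt's middle is 60 mm above it and 7 mm to -x.
- mat: Fixed square cork mat, 120 x 120 mm, 8 mm thick, flat on the bench; origin at the centre of its underside. The stopper is to stand on it.
- mug: Bystander: blue mug, 80 mm in diameter, 105 mm tall, with a handle; origin at the centre of its underside. Leave alone.
- tumbler: Bystander: amber glass tumbler, 68 mm in diameter, 90 mm tall; origin at the centre of its underside. Leave alone.
- jacks: Bystander: steel glassblower's jacks (big spring tongs) lying flat, about 240 mm long along their y and 60 mm wide, 5 mm thick; origin near their middle. Leave alone.
- file: Bystander: flat file with a round wooden handle, 200 mm long along its y, lying flat, 24 mm thick at the handle; origin near its middle. Leave alone.
There are look-alikes about, which are no part of the job. What is shaped like the jar but purple or yellow is not meant.

How it is judged:
By the outcome, as a careful person would: the job done as asked, in the order asked, and still so for the second after the job is handed in, with the robot touching nothing.
It also fails if it takes over 69 s, if anything falls off the work surface, if the arm or the gripper's body presses on something with over 40 N, if the wrist force passes 120 N, or if a joint passes its speed limit or range.

## Robot

A 6-joint arm with a two-finger parallel gripper is mounted at the origin on the work surface. World frame = base frame: x ahead of the robot, y to its left, z up, the work surface at z = 0. Lengths are in mm, angles in rad, forces in N, time in s.
With the tool pointing down it reaches from about 275 to 1000 mm from the base axis. Payload 8.4 kg.
Tool frame: the origin (TCP) lies midway between the tips of the shut fingers; the grasp point (between the pads) lies 19 mm behind it (env.pinch_z is the distance from the TCP to the grasp point, in mm); x points along the fingers, y is the direction in which the jaws open and shut, and the axes are right-handed (so a half turn about x gives the same grasp; the last joint's range is limited). The gripper opens to 85 mm and grips with 20 to 120 N. Pads are 22 mm wide; open, the fingers measure 114 mm over their backs; the gripper's body (76 mm by 85 mm) begins 54 mm behind the grasp point. The pads swing forward as they close: fully open they stand 13 mm farther back than shut.
Start: joints at [-0.002, 0.353, 1.633, -0, 1.155, -0.002], TCP at [625.002, -0, 231.281] pointing down, gripper open.
Joint ranges: [-2.63, 2.63], [-0.92, 2.1], [0.06, 2.66], [-1.3, 4.44], [0, 2.69], [-3.02, 3.02]. Speed limits (rad/s): [2.22, 2.22, 2.79, 3.14, 3.14, 3.14].

## Interface

Orientations are given as a rotation vector (axis times angle).
In Python, from plant import telemetry, capture, env, nets gives the robot as it stands.
- The arm moves only by the tool jog_arm, never from a script. Its argument "motion" is a list of rows, each an object with "linear": the shift along the tool's x, y, z in mm, a list of three; "dr": the turn, a rotation vector about the tool's x, y, z in degrees, a list of three; "fingers": the opening, from -1 (shut) to 1 (fully open), so that 0 is half open. A call has 1 to 8 rows; each row shifts and turns the pose as measured when the row begins, along the tool's axes as they then stand; what a row does not reach is not made up. A row lasts 1/12 s, in which the tool goes at most 41.7 mm and 7.16 degrees, less where a joint would pass 70% of its speed; a pose out of reach is approached as far as the arm can. A call with a gripper value outside its range is refused whole. The fingers move at their own pace and stop on an object; "force" is the grip in N (left out, the last holds). Time passes only in rows, so rows that do not move let the fingers close. It gives the time, the measured TCP pose, the force and the opening at its end, in the units of the state.
- telemetry.observe(): the state, without advancing time (a new reading comes with each control period).
- capture(name): name is "scene" or "side" or "wrist"; returns a dict with "image" (384x512x3 uint8, red, green, blue), "K" (3x3 intrinsics, pixels), "R" (3x3) and "t" (3): a world point X has camera coordinates R X + t; the wrist camera has in their place "hand_eye" (4x4, takes a point from camera to tool coordinates, whose origin is the TCP and whose axes are the tool frame's). Camera axes: x right, y down, z forward; pixel columns grow to the right and rows downward; lengths in mm; the calibration is good to about 2 mm. A picture is of the moment at which its call begins: read the wrist's pose just before it. There is no depth.
- env.finish_job(): hands the job in, once; it reports no verdict.
Trained networks look in a picture, given as the dict that the camera call returned (one of the last four; its "shot" number tells which), for a name from the list of things; names that differ only in an ending like _2 or _b are one class to them, and where a whole thing is asked for, a point or a joint stands for the part that bears it (a point fixed in the world has none). Each returns a list of dicts, best first, with "p" (0 to 1); they miss things now and then, are a little off and sometimes report something else, mostly with a low value. They report only what shows in the picture. A call takes as long as a camera call. They do not tell look-alikes from the thing itself.
- nets.look_for(picture, target): "point" ([column, row] as shares, 0 to 1, of the picture: columns of its width, rows of its height, amid what is visible of it).
- nets.outline_of(picture, target): "pixels" (384x512 bool, what is visible of it) and "point" ([column, row] as shares, 0 to 1, of the picture: columns of its width, rows of its height, amid what is visible of it).
The state is a dict: "time_s": time; "joint_positions": joint angles; "joint_velocities": joint speeds; "joint_efforts": joint torques, N m; "tool_pos": TCP position; "eef_rot": TCP orientation; "force": force on the tool from outside, world axes, zero at the start; "ft_torque": the same for the moment, N m; "finger_gap": finger opening in mm.
Only numpy, scipy, OpenCV 4.12 (cv2) and the standard library are available. Lean on these libraries where they do the work, as an engineer would, in place of code of your own. Each camera call takes 0.05 s, during which the arm holds its last target.

## Working session

There is one attempt and no reset: what is moved stays moved. The work goes in short steps, Python scripts to look and compute and a tool call to move; the robot and the scene stay as the last step left them, time stands still between calls to the robot, and variables do not carry over. Pictures are saved under pics/ and viewed, and the job is handed in when it is done.

Besides the shell and the picture viewer there is one more tool, called after "Call:" as a command line: name --argument value ..., lists and objects as JSON in quotes. jog_arm: Moves the arm, as the interface text tells. Its arguments: {"type":"object","properties":{"motion":{"type":"array"},"force":{"type":"number"}},"required":["motion"]}

```bash
mkdir -p pics; ls
python3 - <<'E'
from plant import telemetry, capture, env, nets
import cv2, pickle
print(telemetry.observe())
d={}
for n in ["scene","side"]:
    c=capture(n); d[n]=c
    cv2.imwrite(f"pics/{n}0.png",c["image"][:,:,::-1])
    print(n,c["K"],c["R"],c["t"])
    for t in ["jar","stopper","cradle","mat"]:
        print(n,t,[(round(r["p"],2),[round(r["point"][0]*512),round(r["point"][1]*384)]) for r in nets.look_for(c,t)])
pickle.dump(d,open("shots0.pkl","wb"))
E
```

```text
pics
{'time_s': 0.0, 'joint_positions': array([-2.38374260e-03,  3.53643507e-01,  1.63416254e+00, -2.09058239e-06,
        1.15520349e+00, -2.40203733e-03]), 'joint_velocities': array([ 0.00104918, -0.0003586 , -0.0009734 ,  0.0002091 ,  0.00069506,
       -0.00164047]), 'joint_efforts': array([-2.03471049e-03, -6.05236173e+01, -3.42063046e+01, -2.62302356e-04,
        9.48130677e-03,  3.61521288e-06]), 'tool_pos': array([6.24505967e+02, 1.06845088e-02, 2.30552431e+02]), 'eef_rot': array([ 1.20851633,  1.21025304, -1.2102281 ]), 'force': array([-0.03520906, -0.62384327,  0.07982021]), 'ft_torque': array([0.02487305, 0.05469822, 0.00436955]), 'finger_gap': 85.8683125517747}
scene [[374.93875746   0.         256.56034564]
 [  0.         374.93875746 189.62062913]
 [  0.           0.           1.        ]] [[ 0.83334104  0.55253692  0.01567357]
 [ 0.4168751  -0.60960898 -0.67423441]
 [-0.36298466  0.56840113 -0.73835106]] [-457.24085945 -134.77238868 1592.76141088]
scene jar [(0.96, [253, 154]), (0.61, [339, 200]), (0.58, [265, 122]), (0.55, [294, 159])]
scene stopper [(0.31, [293, 159])]
scene cradle [(0.84, [300, 183])]
scene mat [(0.43, [295, 158])]
side [[491.00837694   0.         259.62400577]
 [  0.         491.00837694 198.9164539 ]
 [  0.           0.           1.        ]] [[-0.97704294 -0.2127673  -0.0108245 ]
 [-0.13802061  0.67086903 -0.7286186 ]
 [ 0.16228803 -0.71039765 -0.68483412]] [ 530.19042835  161.12582789 1461.08883717]
side jar [(0.81, [160, 253]), (0.71, [236, 252])]
side stopper [(0.86, [253, 230])]
side cradle [(0.55, [220, 277])]
side mat [(0.85, [261, 189])]
```

View pics/scene0.png

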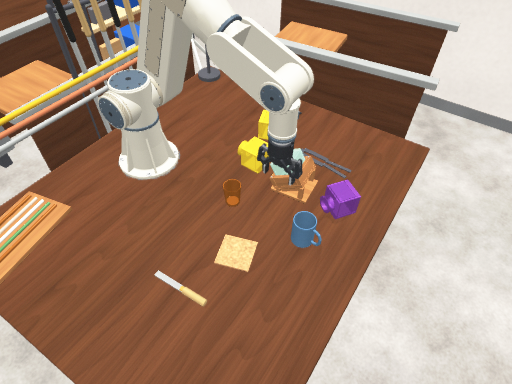

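View pics/side0.png

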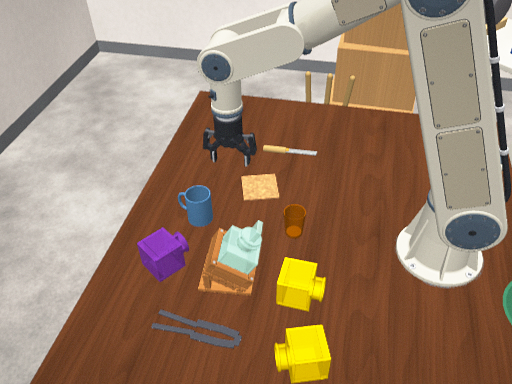

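The side view shows the greenish jar in the cradle at (238,252), with its stopper's grip at (258,228). Look-alikes are the purple jar at (163,253) and the yellow ones at (300,284) and (303,354). The mat is at side (261,187) and scene (237,252). Next I'll take a close crop and the wrist view.

```bash
cat > h.py <<'E'
import numpy as np, cv2, pickle
from scipy.spatial.transform import Rotation as Ro
def proj(c,X):
    X=np.atleast_2d(X); p=X@np.array(c["R"]).T+np.array(c["t"]); q=p@np.array(c["K"]).T
    return q[:,:2]/q[:,2:]
def ray(c,uv):
    d=np.linalg.inv(c["K"])@np.array([uv[0],uv[1],1.]); R=np.array(c["R"])
    return -R.T@np.array(c["t"]), R.T@d
def onz(c,uv,z):
    o,d=ray(c,uv); return o+d*(z-o[2])/d[2]
def tri(obs):
    A=np.zeros((3,3));b=np.zeros(3)
    for c,uv in obs:
        o,d=ray(c,uv); d=d/np.linalg.norm(d); M=np.eye(3)-np.outer(d,d); A+=M;b+=M@o
    return np.linalg.solve(A,b)
def wristcam(c,s):
    T=np.eye(4);T[:3,:3]=Ro.from_rotvec(s["eef_rot"]).as_matrix();T[:3,3]=s["tool_pos"]
    M=np.linalg.inv(T@np.array(c["hand_eye"]))
    c=dict(c);c["R"]=M[:3,:3];c["t"]=M[:3,3];return c
E
python3 - <<'E'
from h import *
from plant import telemetry,capture,nets
d=pickle.load(open("shots0.pkl","rb"))
for n,(x,y) in {"side":(250,250),"scene":(290,180)}.items():
    im=d[n]["image"][y-60:y+60,x-75:x+75,::-1]
    cv2.imwrite(f"pics/{n}_crop.png",cv2.resize(im,None,fx=5,fy=5,interpolation=cv2.INTER_CUBIC))
print(onz(d["scene"],(237,252),8),onz(d["side"],(261,187),8))
print(onz(d["side"],(258,228),165))
s=telemetry.observe();c=wristcam(capture("wrist"),s)
pickle.dump(c,open("w0.pkl","wb"))
cv2.imwrite("pics/w0.png",c["image"][:,:,::-1])
for t in ["jar","stopper","cradle","mat"]:
    print(t,[(round(r["p"],2),[round(r["point"][0]*512),round(r["point"][1]*384)]) for r in nets.look_for(c,t)])
print(Ro.from_rotvec(s["eef_rot"]).as_matrix().round(2))
E
```

```text
[ 586.016118   -176.78746769    8.        ] [ 575.56087941 -173.57154351    8.        ]
[510.36785093 160.31201248 165.        ]
jar [(0.92, [160, 9]), (0.63, [56, 7]), (0.61, [395, 22])]
stopper []
cradle [(0.64, [230, 32])]
mat [(0.86, [227, 285])]
[[-0.  1.  0.]
 [-0.  0. -1.]
 [-1. -0.  0.]]
```

View pics/side_crop.png

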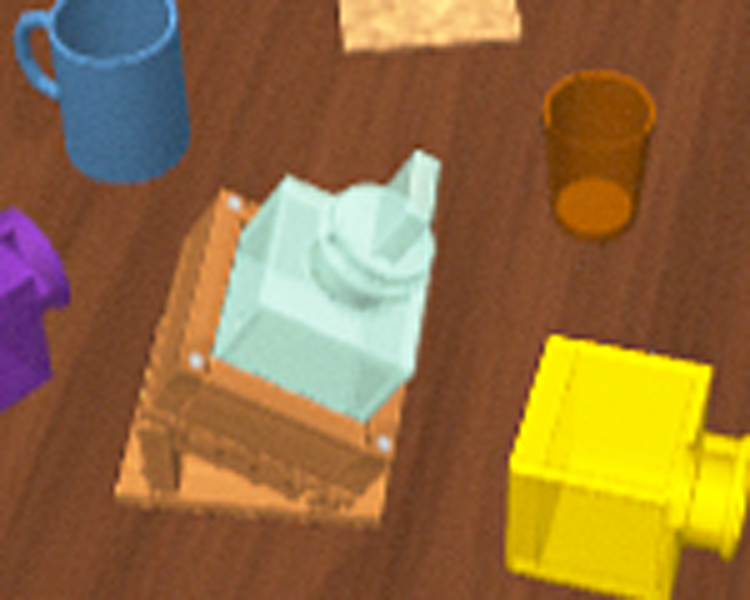

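View pics/w0.png

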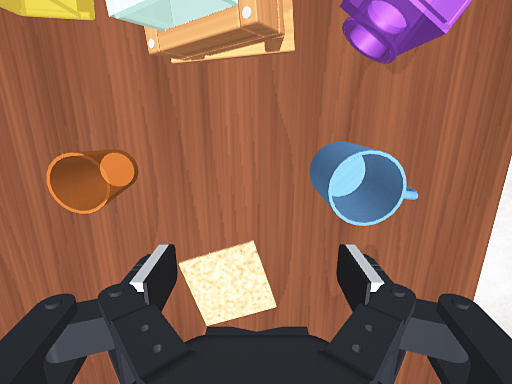

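View pics/scene_crop.png

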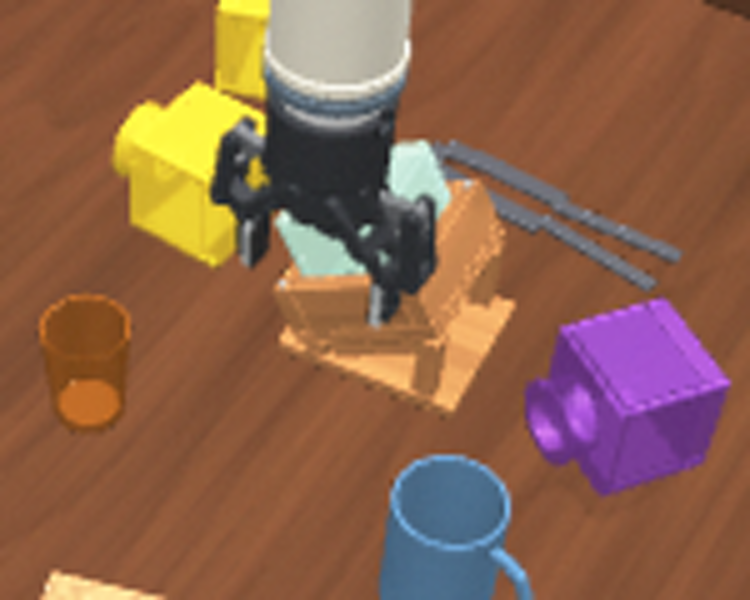

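Run:
```python
from h import *
d=pickle.load(open("shots0.pkl","rb"))
S,C=d["side"],d["scene"]
for n,c,o,pts in [("side",S,(175,190),[(118,495),(380,525)]),("scene",C,(215,120),[(280,340),(452,412),(515,305)])]:
    for p in pts: print(n,p,onz(c,(o[0]+p[0]/5,o[1]+p[1]/5),6).round(0))
w=pickle.load(open("w0.pkl","rb"))
for p in [(171,60),(295,50),(152,43),(248,12),(180,262),(254,241),(276,306),(208,326)]: print(p,onz(w,p,0 if p[1]<100 else 8).round(0))
```

```text
side (118, 495) [657. 275.   6.]
side (380, 525) [509. 265.   6.]
scene (280, 340) [524. 141.   6.]
scene (452, 412) [672. 152.   6.]
scene (515, 305) [659. 280.   6.]
(171, 60) [518. 141.   0.]
(295, 50) [672. 153.   0.]
(152, 43) [497. 160.   0.]
(248, 12) [614. 193.   0.]
(180, 262) [ 510. -136.    8.]
(254, 241) [ 621. -101.    8.]
(276, 306) [ 655. -214.    8.]
(208, 326) [ 546. -252.    8.]
```

```bash
cat >> h.py <<'E'
def pose(s):
    T=np.eye(4);T[:3,:3]=Ro.from_rotvec(s["eef_rot"]).as_matrix();T[:3,3]=s["tool_pos"];return T
def plan(T0,p,R,n):
    rv=Ro.from_matrix(T0[:3,:3].T@R).as_rotvec(); dp=(p-T0[:3,3])/n
    print("dist",np.linalg.norm(p-T0[:3,3]).round(1),"rot deg",np.degrees(rv).round(1))
    for k in range(n):
        Rk=T0[:3,:3]@Ro.from_rotvec(rv*k/n).as_matrix()
        print((Rk.T@dp).round(1).tolist(),np.degrees(rv/n).round(2).tolist())
yaw=0.075; th=0.52
felt=np.array([583,208.5,60.])
A=np.array([-np.sin(th)*np.cos(yaw),-np.sin(th)*np.sin(yaw),np.cos(th)])
def frame(ydir):
    x=-A; y=np.array(ydir,float); y-=x*(x@y); y/=np.linalg.norm(y); return np.column_stack([x,y,np.cross(x,y)])
E
python3 - <<'E'
from h import *
from plant import telemetry
w=pickle.load(open("w0.pkl","rb")); print(np.array(w["hand_eye"]).round(2))
s=telemetry.observe();T=pose(s)
plan(T,felt+A*244,frame([1,0.075,0]),8)
E
```

```text
[[  -0.     -0.28    0.96 -142.95]
 [   1.      0.      0.     -0.69]
 [  -0.      0.96    0.28  -72.7 ]
 [   0.      0.      0.      1.  ]]
dist 260.7 rot deg [-4.2  1.1 29.8]
[-5.1, -20.4, -24.9] [-0.52, 0.14, 3.72]
[-6.3, -19.8, -25.1] [-0.52, 0.14, 3.72]
[-7.5, -19.1, -25.3] [-0.52, 0.14, 3.72]
[-8.7, -18.3, -25.5] [-0.52, 0.14, 3.72]
[-9.8, -17.5, -25.7] [-0.52, 0.14, 3.72]
[-10.8, -16.6, -25.9] [-0.52, 0.14, 3.72]
[-11.8, -15.6, -26.1] [-0.52, 0.14, 3.72]
[-12.7, -14.6, -26.2] [-0.52, 0.14, 3.72]
```

Call:
jog_arm --motion '[{"linear": [-20,-20,-25],"dr": [-0.5,0.1,3.7],"fingers": 1},{"linear": [-12,-20,-25],"dr": [-0.5,0.1,3.7],"fingers": 1},{"linear": [-8,-19,-25],"dr": [-0.5,0.1,3.7],"fingers": 1},{"linear": [-9,-18,-25],"dr": [-0.5,0.1,3.7],"fingers": 1},{"linear": [-10,-17,-26],"dr": [-0.5,0.1,3.7],"fingers": 1},{"linear": [-8,-17,-26],"dr": [-0.5,0.1,3.7],"fingers": 1},{"linear": [-5,-16,-26],"dr": [-0.5,0.1,3.7],"fingers": 1},{"linear": [-5,-15,-26],"dr": [-0.5,0.1,3.7],"fingers": 1}]'

```text
time_s: 1.42
tool_pos: [471.0, 199.4, 276.1]
eef_rot: [1.384, 0.854, -0.761]
force: [0.7, -0.4, -0.2]
finger_gap: 85.2
```

```bash
cat > look.py <<'E'
import sys
from h import *
from plant import telemetry,capture,nets
def shot(tag):
    s=telemetry.observe();c=wristcam(capture("wrist"),s)
    pickle.dump((s,c),open(tag+".pkl","wb")); cv2.imwrite(f"pics/{tag}.png",c["image"][:,:,::-1]); return s,c
E
python3 - <<'E'
from look import *
s,c=shot("w1"); print(s["time_s"],s["tool_pos"],s["joint_positions"].round(2))
plan(pose(s),felt+A*244,frame([1,0.075,0]),4)
E
```

```text
1.4167 [471.02133888 199.44542044 276.08580429] [ 0.56 -0.09  2.16 -0.41  0.64  0.77]
dist 9.9 rot deg [-0.6  0.1 -0.5]
[-0.2, -2.5, -0.1] [-0.16, 0.04, -0.13]
[-0.2, -2.5, -0.1] [-0.16, 0.04, -0.13]
[-0.2, -2.5, -0.1] [-0.16, 0.04, -0.13]
[-0.2, -2.5, -0.2] [-0.16, 0.04, -0.13]
```

View pics/w1.png

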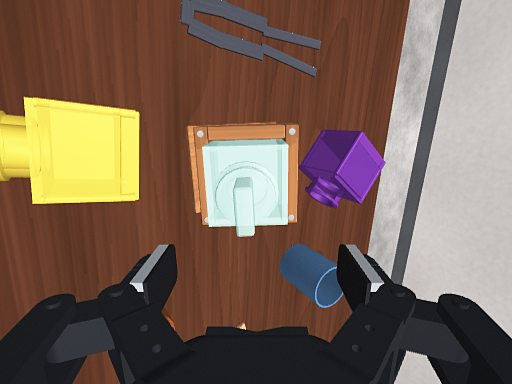

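The wrist view shows the jar centred at (246,185). The grip runs from (243,180) to (246,235), so its thin direction lies almost along the jaws. Next I'll fit the model to picture points.

Run:
```python
from h import *
s,c=pickle.load(open("w1.pkl","rb"))
im=c["image"][110:250,180:310,::-1]
im=cv2.resize(im,None,fx=4.2,fy=4.2,interpolation=cv2.INTER_CUBIC)
cv2.imwrite("pics/w1c.png",im)
```

```text
(no output)
```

View pics/w1c.png

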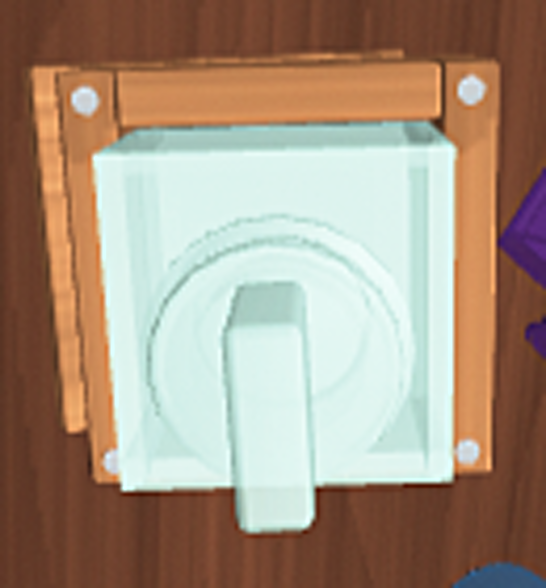

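```bash
cat >> h.py <<'E'
def jarT(x,y,z,yaw,th=0.52):
    T=np.eye(4);T[:3,:3]=(Ro.from_euler("z",yaw)*Ro.from_euler("y",-th)).as_matrix();T[:3,3]=[x,y,z];return T
def tp(T,P): return np.atleast_2d(P)@T[:3,:3].T+T[:3,3]
def griptop(phi,h=174,a=8,b=22):
    c,s=np.cos(phi),np.sin(phi)
    return np.array([[c*x-s*y,s*x+c*y,h] for x,y in [(-a,b),(a,b),(a,-b),(-a,-b)]])
JT=np.array([[-46,46,90],[46,46,90],[46,-46,90],[-46,-46,90.]])
E
python3 - <<'E'
from h import *
from scipy.optimize import least_squares
s,c=pickle.load(open("w1.pkl","rb"))
f=lambda P:np.array(P)/4.2+[180,110]
J=f([(97,157),(455,150),(452,480),(122,490)]); G=f([(228,329),(304,324),(315,529),(241,531)])
for freet in (0,1):
    def res(v):
        T=jarT(v[0],v[1],60+v[5],v[2],0.52+v[4])
        r=np.r_[(proj(c,tp(T,JT))-J).ravel(),(proj(c,tp(T,griptop(v[3])))-G).ravel()]
        return np.r_[r,v[4]/(.01 if freet else 1e-4),v[5]/(3. if freet else 1e-3)]
    r=least_squares(res,[583,208,.07,0,0,0]); print(r.x.round(3),r.fun[:16].round(1))
d=pickle.load(open("shots0.pkl","rb"));T=jarT(r.x[0],r.x[1],60+r.x[5],r.x[2],.52+r.x[4])
p=proj(d["side"],np.vstack([tp(T,JT),tp(T,griptop(r.x[3]))]));print(((p-[175,190])*5).round(0).tolist())
E
```

```text
[ 5.83857e+02  2.05820e+02  8.50000e-02  2.40000e-02  0.00000e+00
 -0.00000e+00] [-0.1 -0.7  0.5 -0.7  0.   0.3 -0.1 -0.4 -0.9 -0.6  0.9 -0.3  0.7  1.
 -0.5  1.4]
[ 5.85231e+02  2.05125e+02  8.60000e-02  2.30000e-02 -0.00000e+00
 -2.62200e+00] [ 0.3 -0.1 -0.  -0.2 -0.4  0.   0.3 -0.6 -0.8 -0.4  0.7 -0.1  0.5  0.5
 -0.4  0.9]
[[407.0, 375.0], [253.0, 305.0], [283.0, 176.0], [429.0, 246.0], [429.0, 225.0], [401.0, 213.0], [411.0, 150.0], [438.0, 162.0]]
```

```bash
cat >> h.py <<'E'
J0=jarT(584.2,205.8,59.5,0.085); A=J0[:3,2]; felt=J0[:3,3]
def tgt(s,phi=0.024):
    x=-A; y=J0[:3,:3]@[np.cos(phi),np.sin(phi),0]; return felt+A*s, np.column_stack([x,y,np.cross(x,y)])
E
python3 - <<'E'
from h import *
from plant import telemetry
s=telemetry.observe()
p,R=tgt(225);plan(pose(s),p,R,2)
E
```

```text
dist 21.1 rot deg [-2.7  0.4 -0.6]
[9.6, -2.9, 3.0] [-1.37, 0.19, -0.3]
[9.6, -3.0, 3.0] [-1.37, 0.19, -0.3]
```

Call:
jog_arm --motion '[{"linear": [9.6,-3,3],"dr": [-1.4,0.2,-0.3],"fingers": 1},{"linear": [9.6,-3,3],"dr": [-1.4,0.2,-0.3],"fingers": 1},{"linear": [0,0,0],"dr": [0,0,0],"fingers": 1}]' --force 100

```text
time_s: 1.72
tool_pos: [468.8, 200.8, 255.1]
eef_rot: [1.341, 0.885, -0.728]
force: [0.1, 0.5, -0.2]
finger_gap: 85.2
```

Run:
```python
from look import *
from plant import telemetry
s,c=shot("w2")
p,R=tgt(137);plan(pose(s),p,R,5); print(s["joint_positions"].round(2),s["force"],s["ft_torque"])
im=c["image"][:,:,::-1].copy()
for P,col in [(tp(J0,JT),(0,0,255)),(tp(J0,griptop(.024)),(255,0,0)),(tp(J0,griptop(.024,132)),(0,255,255))]:
    cv2.polylines(im,[np.int32(np.round(proj(c,P)*16))],True,col,1,cv2.LINE_AA,4)
cv2.imwrite("pics/w2o.png",cv2.resize(im[140:330,140:350],None,fx=3,fy=3,interpolation=cv2.INTER_CUBIC))
```

```text
dist 90.3 rot deg [ 0.6 -0.4 -0.2]
[18.0, 0.5, 1.1] [0.13, -0.08, -0.03]
[18.0, 0.5, 1.1] [0.13, -0.08, -0.03]
[18.0, 0.5, 1.1] [0.13, -0.08, -0.03]
[18.0, 0.5, 1.0] [0.13, -0.08, -0.03]
[18.0, 0.6, 1.0] [0.13, -0.08, -0.03]
[ 0.55 -0.07  2.19 -0.41  0.58  0.72] [ 0.12459167  0.52117104 -0.17566132] [-0.06068796  0.24149968  0.00282524]
```

View pics/w2o.png

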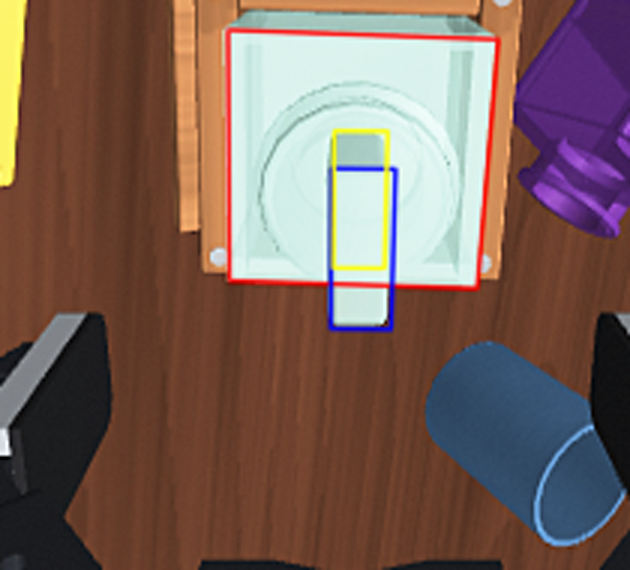

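Call:
jog_arm --motion '[{"linear": [18,0.4,1.1],"dr": [0.2,-0.1,0],"fingers": 1},{"linear": [18,0.4,1.1],"dr": [0.2,-0.1,0],"fingers": 1},{"linear": [18,0.4,1.1],"dr": [0.2,-0.1,0],"fingers": 1},{"linear": [18,0.4,1],"dr": [0,-0.1,0],"fingers": 1},{"linear": [18,0.4,1],"dr": [0,0,0],"fingers": 1}]'

```text
time_s: 2.18
tool_pos: [521.9, 200.7, 184.0]
eef_rot: [1.362, 0.867, -0.735]
force: [-0.3, -0.8, 1.3]
finger_gap: 85.1
```

Run:
```python
from look import *
s,c=shot("w3")
p,R=tgt(136);plan(pose(s),p,R,1); print(s["force"])
```

```text
dist 8.3 rot deg [-0.7 -0.1 -0.8]
[3.0, -7.7, 0.2] [-0.68, -0.09, -0.81]
[-0.33751781 -0.78831038  1.25374446]
```

View pics/w3.png

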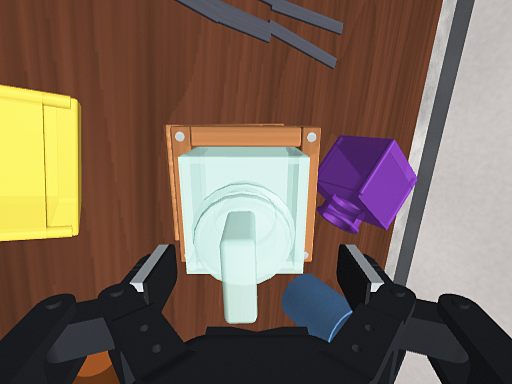

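Call:
jog_arm --motion '[{"linear": [3,-8,0.2],"dr": [-0.7,-0.1,-0.8],"fingers": 1},{"linear": [0,0,0],"dr": [0,0,0],"fingers": 1}]'

```text
time_s: 2.4
tool_pos: [517.1, 198.4, 173.9]
eef_rot: [1.343, 0.879, -0.748]
force: [-0.8, -0.7, 0.1]
finger_gap: 85.3
```

Run:
```python
from look import *
s,c=shot("w4")
p,R=tgt(136);plan(pose(s),p,R,1); print(s["force"],s["ft_torque"])
im=c["image"][:,:,::-1].copy()
for P,col in [(tp(J0,JT),(0,0,255)),(tp(J0,griptop(.024)),(255,0,0)),(tp(J0,griptop(.024,132)),(0,255,255))]:
    cv2.polylines(im,[np.int32(np.round(proj(c,P)*16))],True,col,1,cv2.LINE_AA,4)
cv2.imwrite("pics/w4o.png",cv2.resize(im[110:384,100:400],None,fx=2,fy=2,interpolation=cv2.INTER_CUBIC))
```

```text
dist 3.9 rot deg [-0.1  0.2  0.3]
[-3.2, 1.7, -1.6] [-0.06, 0.22, 0.31]
[-0.77701748 -0.65632108  0.0722111 ] [0.04039387 0.26571602 0.00545824]
```

View pics/w4o.png

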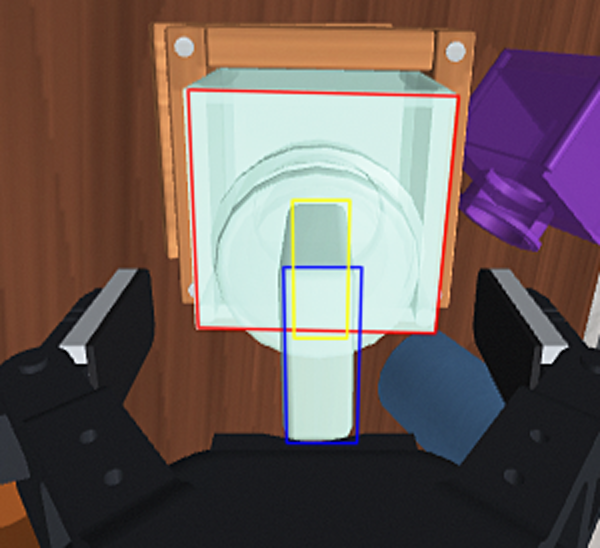

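Call:
jog_arm --motion '[{"linear": [-5,0.7,-1.6],"dr": [0,0.2,0.3],"fingers": 0.6},{"linear": [0,0,0],"dr": [0,0,0],"fingers": 0.2}]'

```text
time_s: 2.62
tool_pos: [515.7, 200.5, 181.4]
eef_rot: [1.35, 0.876, -0.739]
force: [0.4, 0.8, -0.2]
finger_gap: 64.0
```

Run:
```python
from look import *
s=telemetry.observe()
p,R=tgt(138);plan(pose(s),p,R,1); print(s["force"],s["ft_torque"],s["finger_gap"],s["joint_velocities"].round(3))
```

```text
dist 2.2 rot deg [-0.2 -0.  -0.2]
[1.9, -1.0, 0.5] [-0.15, -0.05, -0.2]
[ 0.3571474   0.84771078 -0.21814385] [ 0.01425573  0.26304729 -0.01228162] 64.04378221388156 [-0.002 -0.003 -0.008  0.001  0.005  0.   ]
```

Call:
jog_arm --motion '[{"linear": [1.5,-2,0.5],"dr": [-0.1,0,-0.2],"fingers": 0},{"linear": [0,0,0],"dr": [0,0,0],"fingers": -0.4}]'

```text
time_s: 2.78
tool_pos: [514.9, 200.4, 181.2]
eef_rot: [1.349, 0.878, -0.737]
force: [-0.2, -0.1, -0.1]
finger_gap: 38.9
```

Run:
```python
from look import *
s=telemetry.observe()
p,R=tgt(138);plan(pose(s),p,R,1); print(s["force"],s["ft_torque"],s["finger_gap"],s["joint_velocities"].round(3))
```

```text
dist 2.2 rot deg [-0.1 -0.1 -0.2]
[2.1, -0.2, 0.5] [-0.07, -0.13, -0.17]
[-0.16177065 -0.11035348 -0.07646023] [-0.04609683  0.22321548 -0.02977696] 38.934846141610336 [ 0.005 -0.022 -0.007 -0.001  0.003  0.004]
```

Call:
jog_arm --motion '[{"linear": [1.5,-1.5,0.5],"dr": [0,0,0],"fingers": -0.5},{"linear": [0,0,0],"dr": [0,0,0],"fingers": -1},{"linear": [0,0,0],"dr": [0,0,0],"fingers": -1},{"linear": [0,0,0],"dr": [0,0,0],"fingers": -1}]'

```text
time_s: 3.12
tool_pos: [513.1, 199.4, 178.7]
eef_rot: [1.349, 0.879, -0.739]
force: [1.1, 0.7, 1.9]
finger_gap: 15.0
```

```bash
cat > st.py <<'E'
from look import *
def st(s0=138):
    s=telemetry.observe(); T=pose(s); R=T[:3,:3]; v=J0[:3,:3].T@(T[:3,3]-felt)
    Rj=J0[:3,:3].T@R
    print("t",round(s["time_s"],2),"tcp in jar",v.round(2),"axis err deg",np.degrees(-Rj[:2,0]).round(2),"phi",np.degrees(np.arctan2(Rj[1,1],Rj[0,1])).round(1),"F tool",(R.T@s["force"]).round(2),"M tool",(R.T@s["ft_torque"]).round(2),"gap",round(s["finger_gap"],2),"j",s["joint_positions"].round(2))
    return s
E
python3 -c "
from st import *
st()"
```

```text
t 3.12 tcp in jar [ -2.7   -0.35 138.91] axis err deg [-0.1  -0.11] phi 1.3 F tool [-1.06  2.   -0.58] M tool [0.16 0.08 0.04] gap 15.03 j [ 0.49  0.12  2.2  -0.55  0.38  0.85]
```

Call:
jog_arm --motion '[{"linear": [-0.5,0,0],"dr": [5,0,0],"fingers": -1},{"linear": [-0.5,0,0],"dr": [5,0,0],"fingers": -1},{"linear": [-0.5,0,0],"dr": [5,0,0],"fingers": -1},{"linear": [-0.5,0,0],"dr": [5,0,0],"fingers": -1}]' --force 110

```text
time_s: 3.45
tool_pos: [512.8, 198.9, 179.8]
eef_rot: [1.659, 0.769, -0.926]
force: [4.5, -0.4, -5.2]
finger_gap: 15.0
```

```bash
python3 -c "
from st import *
st()"
```

```text
t 3.45 tcp in jar [ -2.46  -0.85 140.04] axis err deg [-0.09 -0.02] phi -19.0 F tool [6.74 1.4  0.33] M tool [-0.52 -0.13 -0.04] gap 14.95 j [ 0.49  0.12  2.2  -0.55  0.38  1.21]
```

Call:
jog_arm --motion '[{"linear": [-0.3,0,0],"dr": [7,0,0],"fingers": -1},{"linear": [-0.3,0,0],"dr": [7,0,0],"fingers": -1},{"linear": [-0.3,0,0],"dr": [7,0,0],"fingers": -1},{"linear": [-0.3,0,0],"dr": [7,0,0],"fingers": -1},{"linear": [-0.3,0,0],"dr": [7,0,0],"fingers": -1},{"linear": [-0.3,0,0],"dr": [7,0,0],"fingers": -1}]'

```text
time_s: 3.95
tool_pos: [512.7, 198.7, 180.8]
eef_rot: [2.295, 0.43, -1.311]
force: [1.0, 0.1, -2.8]
finger_gap: 14.6
```

```bash
python3 -c "
from st import *
st()
c=capture('side');pickle.dump(c,open('s5.pkl','wb'))
cv2.imwrite('pics/s5.png',cv2.resize(c['image'][170:310,170:330,::-1],None,fx=4,fy=4,interpolation=cv2.INTER_CUBIC))"
```

```text
t 3.95 tcp in jar [ -2.03  -1.01 140.95] axis err deg [-0.12  0.04] phi -62.1 F tool [ 2.95 -0.25  0.49] M tool [-0.53 -0.23 -0.2 ] gap 14.55 j [ 0.49  0.12  2.2  -0.55  0.39  1.96]
```

View pics/s5.png

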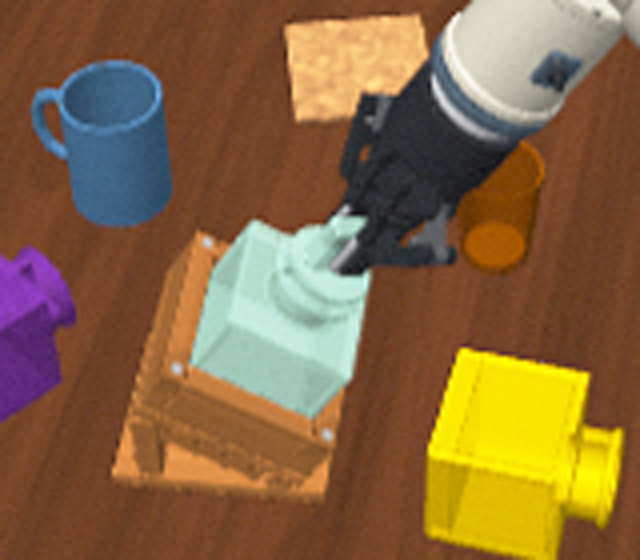

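Call:
jog_arm --motion '[{"linear": [-0.4,0,0],"dr": [7,0,0],"fingers": -1},{"linear": [-0.4,0,0],"dr": [7,0,0],"fingers": -1},{"linear": [-0.4,0,0],"dr": [7,0,0],"fingers": -1},{"linear": [-0.4,0,0],"dr": [7,0,0],"fingers": -1},{"linear": [-0.4,0,0],"dr": [7,0,0],"fingers": -1},{"linear": [-0.4,0,0],"dr": [7,0,0],"fingers": -1}]'

```text
time_s: 4.5
tool_pos: [511.8, 198.2, 182.0]
eef_rot: [-2.568, 0.077, 1.495]
force: [2.3, 1.3, -4.1]
finger_gap: 14.8
```

```bash
python3 -c "
from st import *
st()"
```

```text
t 4.5 tcp in jar [ -2.26  -1.4  142.44] axis err deg [-0.09  0.13] phi -104.1 F tool [ 4.72 -1.09  0.24] M tool [-0.61 -0.28  0.05] gap 14.78 j [ 0.49  0.12  2.2  -0.55  0.39  2.69]
```

Call:
jog_arm --motion '[{"linear": [-0.1,0,0],"dr": [-7,0,0],"fingers": -1},{"linear": [-0.4,0,0],"dr": [-7,0,0],"fingers": -1},{"linear": [-0.4,0,0],"dr": [-7,0,0],"fingers": -1},{"linear": [-0.4,0,0],"dr": [-7,0,0],"fingers": -1},{"linear": [-0.4,0,0],"dr": [-7,0,0],"fingers": -1},{"linear": [-0.4,0,0],"dr": [-7,0,0],"fingers": -1},{"linear": [-0.4,0,0],"dr": [-7,0,0],"fingers": -1},{"linear": [-0.4,0,0],"dr": [-7,0,0],"fingers": -1}]'

```text
time_s: 5.17
tool_pos: [511.6, 199.6, 184.1]
eef_rot: [2.09, 0.562, -1.186]
force: [1.9, 0.6, -4.0]
finger_gap: 14.7
```

```bash
python3 -c "
from st import *
st()"
```

```text
t 5.17 tcp in jar [-1.2900e+00  3.0000e-02  1.4433e+02] axis err deg [-0.09 -0.07] phi -47.8 F tool [ 4.45 -0.49 -0.05] M tool [ 0.49 -0.15 -0.15] gap 14.74 j [ 0.49  0.11  2.2  -0.54  0.39  1.7 ]
```

Call:
jog_arm --motion '[{"linear": [-0.4,0,0],"dr": [-7,0,0],"fingers": -1},{"linear": [-0.4,0,0],"dr": [-7,0,0],"fingers": -1},{"linear": [-0.4,0,0],"dr": [-7,0,0],"fingers": -1},{"linear": [-0.4,0,0],"dr": [-7,0,0],"fingers": -1},{"linear": [-0.4,0,0],"dr": [-7,0,0],"fingers": -1},{"linear": [-0.4,0,0],"dr": [-7,0,0],"fingers": -1},{"linear": [-0.4,0,0],"dr": [-7,0,0],"fingers": -1},{"linear": [-0.4,0,0],"dr": [-7,0,0],"fingers": -1}]'

```text
time_s: 5.83
tool_pos: [510.8, 200.0, 186.1]
eef_rot: [1.222, 0.916, -0.664]
force: [1.7, 0.9, -5.0]
finger_gap: 14.9
```

```bash
python3 -c "
from st import *
st()"
```

```text
t 5.83 tcp in jar [ -1.05   0.41 146.43] axis err deg [-0.01 -0.16] phi 9.5 F tool [ 5.23 -0.82 -0.85] M tool [ 0.46  0.03 -0.3 ] gap 14.91 j [ 0.49  0.11  2.2  -0.52  0.4   0.68]
```

Call:
jog_arm --motion '[{"linear": [-0.4,0,0],"dr": [-7,0,0],"fingers": -1},{"linear": [-0.4,0,0],"dr": [-7,0,0],"fingers": -1},{"linear": [-0.4,0,0],"dr": [-7,0,0],"fingers": -1},{"linear": [-0.4,0,0],"dr": [-7,0,0],"fingers": -1},{"linear": [-0.4,0,0],"dr": [-7,0,0],"fingers": -1},{"linear": [-0.4,0,0],"dr": [-7,0,0],"fingers": -1},{"linear": [-0.4,0,0],"dr": [-7,0,0],"fingers": -1},{"linear": [-0.4,0,0],"dr": [-7,0,0],"fingers": -1}]'

```text
time_s: 6.5
tool_pos: [509.5, 199.7, 188.3]
eef_rot: [0.323, 1.051, -0.134]
force: [0.0, 1.5, -3.4]
finger_gap: 14.4
```

```bash
python3 -c "
from st import *
st()
c=capture('side');
cv2.imwrite('pics/s6.png',cv2.resize(c['image'][170:310,170:330,::-1],None,fx=4,fy=4,interpolation=cv2.INTER_CUBIC))"
```

```text
t 6.5 tcp in jar [ -1.01   0.31 149.05] axis err deg [ 0.08 -0.19] phi 66.8 F tool [ 3.03  0.75 -2.  ] M tool [ 0.29  0.39 -0.12] gap 14.45 j [ 0.49  0.1   2.2  -0.51  0.4  -0.33]
```

View pics/s6.png

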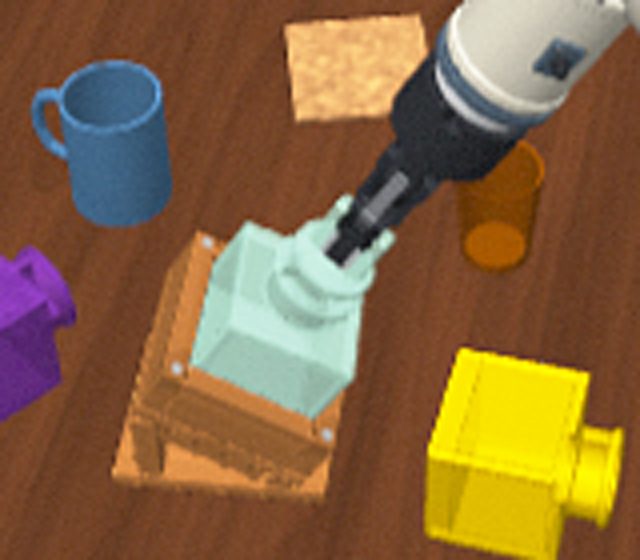

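Against the first picture, the jar's top corner has not risen: it sits at (232,226), and was at (232.6,225.4). The flange now stands clear of the rim, so I'll carry on.

Call:
jog_arm --motion '[{"linear": [-0.4,0,0],"dr": [-7,0,0],"fingers": -1},{"linear": [-0.4,0,0],"dr": [-7,0,0],"fingers": -1},{"linear": [-0.4,0,0],"dr": [-7,0,0],"fingers": -1},{"linear": [-0.4,0,0],"dr": [-7,0,0],"fingers": -1},{"linear": [-0.4,0,0],"dr": [-7,0,0],"fingers": -1},{"linear": [-0.4,0,0],"dr": [-7,0,0],"fingers": -1},{"linear": [-0.4,0,0],"dr": [-7,0,0],"fingers": -1},{"linear": [-0.4,0,0],"dr": [-7,0,0],"fingers": -1}]'

```text
time_s: 7.22
tool_pos: [508.0, 199.5, 190.4]
eef_rot: [-0.575, 1.0, 0.388]
force: [1.7, -0.0, -3.4]
finger_gap: 14.9
```

```bash
python3 -c "
from st import *
st()"
```

```text
t 7.22 tcp in jar [ -1.34   0.24 151.57] axis err deg [ 0.16 -0.2 ] phi 123.7 F tool [ 3.8  -0.06 -0.23] M tool [0.26 0.29 0.08] gap 14.89 j [ 0.49  0.1   2.2  -0.5   0.41 -1.33]
```

Call:
jog_arm --motion '[{"linear": [-0.5,0,0],"dr": [-7,0,0],"fingers": -1},{"linear": [-0.5,0,0],"dr": [-7,0,0],"fingers": -1},{"linear": [-0.5,0,0],"dr": [-7,0,0],"fingers": -1},{"linear": [-0.5,0,0],"dr": [-7,0,0],"fingers": -1},{"linear": [-0.5,0,0],"dr": [-7,0,0],"fingers": -1},{"linear": [-0.5,0,0],"dr": [-7,0,0],"fingers": -1},{"linear": [-0.5,0,0],"dr": [-7,0,0],"fingers": -1},{"linear": [-0.5,0,0],"dr": [-7,0,0],"fingers": -1}]'

```text
time_s: 7.88
tool_pos: [506.6, 199.3, 193.2]
eef_rot: [-1.467, 0.757, 0.897]
force: [1.6, -0.2, -2.8]
finger_gap: 14.8
```

```bash
python3 -c "
from st import *
st()"
```

```text
t 7.88 tcp in jar [ -1.18   0.16 154.74] axis err deg [ 0.21 -0.21] phi -179.0 F tool [ 3.25 -0.   -0.38] M tool [0.24 0.08 0.32] gap 14.77 j [ 0.49  0.09  2.2  -0.49  0.42 -2.34]
```

Now I'll reverse the turn.

Call:
jog_arm --motion '[{"linear": [-0.2,0,0],"dr": [7,0,0],"fingers": -1},{"linear": [-0.5,0,0],"dr": [7,0,0],"fingers": -1},{"linear": [-0.5,0,0],"dr": [7,0,0],"fingers": -1},{"linear": [-0.5,0,0],"dr": [7,0,0],"fingers": -1},{"linear": [-0.5,0,0],"dr": [7,0,0],"fingers": -1},{"linear": [-0.6,0,0],"dr": [7,0,0],"fingers": -1},{"linear": [-0.6,0,0],"dr": [7,0,0],"fingers": -1},{"linear": [-0.6,0,0],"dr": [7,0,0],"fingers": -1}]'

```text
time_s: 8.55
tool_pos: [504.3, 198.9, 195.4]
eef_rot: [-0.594, 0.999, 0.399]
force: [-1.5, 0.2, -0.6]
finger_gap: 14.6
```

```bash
python3 -c "
from st import *
st()"
```

```text
t 8.55 tcp in jar [-2.0900e+00 -1.3000e-01  1.5785e+02] axis err deg [ 0.3  -0.15] phi 124.9 F tool [-0.26  1.18 -1.11] M tool [-0.2   0.31  0.23] gap 14.56 j [ 0.5   0.08  2.2  -0.49  0.43 -1.37]
```

Call:
jog_arm --motion '[{"linear": [-0.6,0,0],"dr": [7,0,0],"fingers": -1},{"linear": [-0.6,0,0],"dr": [7,0,0],"fingers": -1},{"linear": [-0.6,0,0],"dr": [7,0,0],"fingers": -1},{"linear": [-0.6,0,0],"dr": [7,0,0],"fingers": -1},{"linear": [-0.6,0,0],"dr": [7,0,0],"fingers": -1},{"linear": [-0.6,0,0],"dr": [7,0,0],"fingers": -1},{"linear": [-0.6,0,0],"dr": [7,0,0],"fingers": -1},{"linear": [-0.6,0,0],"dr": [7,0,0],"fingers": -1}]'

```text
time_s: 9.22
tool_pos: [501.6, 198.6, 199.4]
eef_rot: [0.31, 1.056, -0.128]
force: [0.4, 0.9, -2.9]
finger_gap: 14.0
```

```bash
python3 -c "
from st import *
st()
c=capture('side');
cv2.imwrite('pics/s7.png',cv2.resize(c['image'][170:310,170:330,::-1],None,fx=4,fy=4,interpolation=cv2.INTER_CUBIC))"
```

```text
t 9.22 tcp in jar [ -2.41  -0.17 162.57] axis err deg [ 0.34 -0.13] phi 67.6 F tool [ 2.74  0.45 -1.24] M tool [-0.03  0.38 -0.15] gap 14.01 j [ 0.5   0.07  2.2  -0.48  0.44 -0.37]
```

View pics/s7.png

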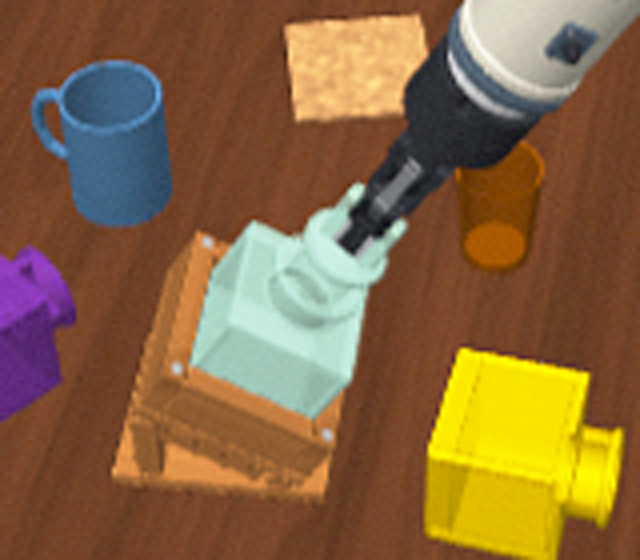

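Call:
jog_arm --motion '[{"linear": [-1.5,0,0],"dr": [5,0,0],"fingers": -1},{"linear": [-2,0,0],"dr": [5,0,0],"fingers": -1},{"linear": [-2,0,0],"dr": [5,0,0],"fingers": -1},{"linear": [-2,0,0],"dr": [5,0,0],"fingers": -1},{"linear": [-2,0,0],"dr": [5,0,0],"fingers": -1}]'

```text
time_s: 9.68
tool_pos: [496.6, 197.9, 207.3]
eef_rot: [0.716, 1.021, -0.369]
force: [-0.0, 0.3, -2.8]
finger_gap: 14.8
```

```bash
python3 -c "
from st import *
st()"
```

```text
t 9.68 tcp in jar [ -2.89  -0.4  171.96] axis err deg [ 0.4 -0.1] phi 41.8 F tool [ 2.43 -0.86 -1.12] M tool [ 0.01  0.29 -0.3 ] gap 14.76 j [ 0.5   0.05  2.2  -0.46  0.46  0.06]
```

Call:
jog_arm --motion '[{"linear": [-4,0,0],"dr": [0,0,0],"fingers": -1},{"linear": [-6,0,0],"dr": [0,0,0],"fingers": -1},{"linear": [-10,0,0],"dr": [0,0,0],"fingers": -1},{"linear": [-10,0,0],"dr": [0,0,0],"fingers": -1},{"linear": [-10,0,0],"dr": [0,0,0],"fingers": -1},{"linear": [-10,0,0],"dr": [0,0,0],"fingers": -1}]'

```text
time_s: 10.18
tool_pos: [469.4, 195.0, 252.7]
eef_rot: [0.699, 1.026, -0.362]
force: [-0.3, 0.1, -1.7]
finger_gap: 14.8
```

```bash
python3 -c "
from st import *
st()
s,c=shot('w8')
d=capture('side'); e=capture('scene'); pickle.dump((d,e),open('se8.pkl','wb'))
f=lambda im,k:cv2.resize(im[:,:,::-1],None,fx=k,fy=k,interpolation=cv2.INTER_CUBIC)
a=f(d['image'][140:310,170:330],3); b=f(c['image'],1)[:,:400]
b=cv2.copyMakeBorder(b,0,a.shape[0]-b.shape[0] if a.shape[0]>b.shape[0] else 0,0,0,0)
cv2.imwrite('pics/c8.png',f(np.hstack([a,b])[:,:,::-1],.85))"
```

```text
t 10.18 tcp in jar [ -4.07  -1.01 224.92] axis err deg [ 0.61 -0.03] phi 42.8 F tool [ 1.33 -0.67 -0.81] M tool [-0.    0.22 -0.28] gap 14.8 j [ 0.53 -0.07  2.19 -0.39  0.59 -0.02]
```

View pics/c8.png

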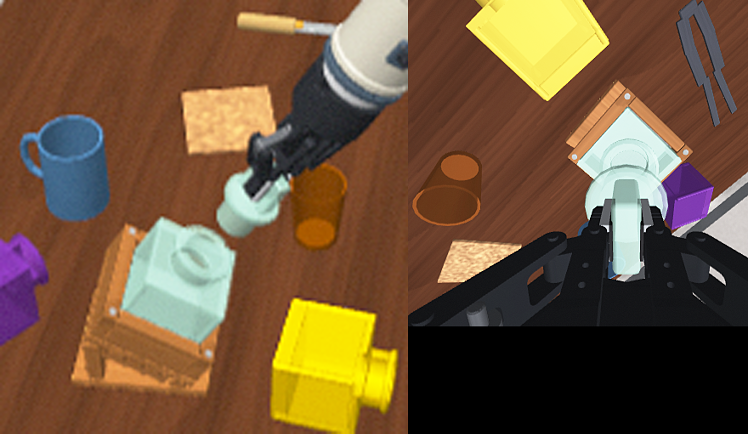

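Run:
```python
from st import *
d=pickle.load(open("shots0.pkl","rb")); w=pickle.load(open("w0.pkl","rb"))
print("tumbler base",onz(d["scene"],(232,200),0).round(0),onz(d["side"],(294,232),0).round(0),"mug base",onz(d["scene"],(304,242),0).round(0),onz(d["side"],(200,220),0).round(0))
# mat corners refined
m=onz(w,(229.5,284),8);print("mat",m)
s,c=pickle.load(open("w8.pkl","rb")); T=pose(s); x=np.array([0,0,-1.]); y=T[:3,1].copy();y[2]=0;y/=np.linalg.norm(y)
print(y)
plan(T,np.array([583,-176,250.]),np.column_stack([x,y,np.cross(x,y)]),14)
```

```text
tumbler base [430.   8.   0.] [433.   2.   0.] mug base [753.  -7.   0.] [735.  12.   0.]
mat [ 582.89749288 -173.51065344    8.        ]
[0.62184737 0.78313846 0.        ]
dist 388.0 rot deg [ -3.8  20.5 -20.8]
[3.0, -14.7, 23.3] [-0.27, 1.47, -1.48]
[2.8, -14.8, 23.3] [-0.27, 1.47, -1.48]
[2.6, -14.8, 23.3] [-0.27, 1.47, -1.48]
[2.4, -14.9, 23.3] [-0.27, 1.47, -1.48]
[2.1, -14.9, 23.3] [-0.27, 1.47, -1.48]
[1.9, -15.0, 23.2] [-0.27, 1.47, -1.48]
[1.7, -15.0, 23.2] [-0.27, 1.47, -1.48]
[1.5, -15.1, 23.2] [-0.27, 1.47, -1.48]
[1.3, -15.2, 23.2] [-0.27, 1.47, -1.48]
[1.1, -15.2, 23.1] [-0.27, 1.47, -1.48]
[0.9, -15.3, 23.1] [-0.27, 1.47, -1.48]
[0.7, -15.4, 23.0] [-0.27, 1.47, -1.48]
[0.6, -15.5, 23.0] [-0.27, 1.47, -1.48]
[0.4, -15.6, 22.9] [-0.27, 1.47, -1.48]
```

Call:
jog_arm --motion '[{"linear": [-3,-15,23],"dr": [-0.3,1.5,-1.5],"fingers": -1},{"linear": [2.8,-15,23],"dr": [-0.3,1.5,-1.5],"fingers": -1},{"linear": [2.6,-15,23],"dr": [-0.3,1.5,-1.5],"fingers": -1},{"linear": [2.4,-15,23],"dr": [-0.3,1.5,-1.5],"fingers": -1},{"linear": [2.1,-15,23],"dr": [-0.3,1.5,-1.5],"fingers": -1},{"linear": [1.9,-15,23],"dr": [-0.3,1.5,-1.5],"fingers": -1},{"linear": [1.7,-15,23],"dr": [-0.3,1.5,-1.5],"fingers": -1}]'

```text
time_s: 10.92
tool_pos: [522.8, 9.4, 254.3]
eef_rot: [0.602, 1.285, -0.425]
force: [0.6, 0.4, -2.4]
finger_gap: 14.7
```

Run:
```python
from st import *
s=telemetry.observe(); T=pose(s); x=np.array([0,0,-1.]); y=T[:3,1].copy();y[2]=0;y/=np.linalg.norm(y)
print(s["tool_pos"],s["force"],s["finger_gap"],s["joint_positions"].round(2))
plan(T,np.array([583,-175,240.]),np.column_stack([x,y,np.cross(x,y)]),8)
```

```text
[522.78840152   9.4430031  254.3434026 ] [ 0.60046485  0.41178399 -2.3987476 ] 14.748275009031659 [-0.01  0.04  1.99  0.05  0.86 -0.93]
dist 194.6 rot deg [ -0.9   9.6 -10.2]
[2.7, -13.6, 20.0] [-0.11, 1.2, -1.28]
[2.6, -13.6, 20.0] [-0.11, 1.2, -1.28]
[2.5, -13.6, 20.0] [-0.11, 1.2, -1.28]
[2.4, -13.6, 20.0] [-0.11, 1.2, -1.28]
[2.3, -13.5, 20.1] [-0.11, 1.2, -1.28]
[2.1, -13.5, 20.1] [-0.11, 1.2, -1.28]
[2.0, -13.5, 20.1] [-0.11, 1.2, -1.28]
[1.9, -13.5, 20.1] [-0.11, 1.2, -1.28]
```

Call:
jog_arm --motion '[{"linear": [2.7,-13.6,20],"dr": [-0.1,1.2,-1.3],"fingers": -1},{"linear": [2.6,-13.6,20],"dr": [-0.1,1.2,-1.3],"fingers": -1},{"linear": [2.5,-13.6,20],"dr": [-0.1,1.2,-1.3],"fingers": -1},{"linear": [2.4,-13.6,20],"dr": [-0.1,1.2,-1.3],"fingers": -1},{"linear": [2.3,-13.5,20],"dr": [-0.1,1.2,-1.3],"fingers": -1},{"linear": [2.1,-13.5,20],"dr": [-0.1,1.2,-1.3],"fingers": -1},{"linear": [2,-13.5,20],"dr": [-0.1,1.2,-1.3],"fingers": -1},{"linear": [1,-8,12],"dr": [-0.1,1.2,-1.3],"fingers": -1}]'

```text
time_s: 11.58
tool_pos: [583.2, -180.3, 235.8]
eef_rot: [0.507, 1.522, -0.524]
force: [0.4, 0.1, -1.1]
finger_gap: 14.9
```

Run:
```python
from st import *
s,c=shot("w9"); T=pose(s); x=np.array([0,0,-1.]); y=T[:3,1].copy();y[2]=0;y/=np.linalg.norm(y)
print(s["tool_pos"],s["force"],s["finger_gap"],s["joint_positions"].round(2))
plan(T,np.array([583,-175,120.]),np.column_stack([x,y,np.cross(x,y)]),5)
e=capture("scene");d=capture("side");pickle.dump((d,e),open("se9.pkl","wb"))
f=lambda im,k:cv2.resize(im[:,:,::-1],None,fx=k,fy=k,interpolation=cv2.INTER_CUBIC)
a=f(e["image"][150:310,170:330],3);b=f(d["image"][80:240,180:340],3)
cv2.imwrite("pics/c9.png",f(np.hstack([a,b])[:,:,::-1],.8))
```

```text
[ 583.21985551 -180.26335082  235.76245468] [ 0.4399272   0.11813913 -1.08241719] 14.946853572382652 [-0.3   0.33  1.65 -0.01  1.17 -1.21]
dist 115.9 rot deg [-0.  -0.5  0.8]
[23.1, 1.1, -0.5] [-0.0, -0.11, 0.16]
[23.1, 1.1, -0.5] [-0.0, -0.11, 0.16]
[23.1, 1.0, -0.5] [-0.0, -0.11, 0.16]
[23.1, 0.9, -0.6] [-0.0, -0.11, 0.16]
[23.2, 0.9, -0.6] [-0.0, -0.11, 0.16]
```

View pics/c9.png

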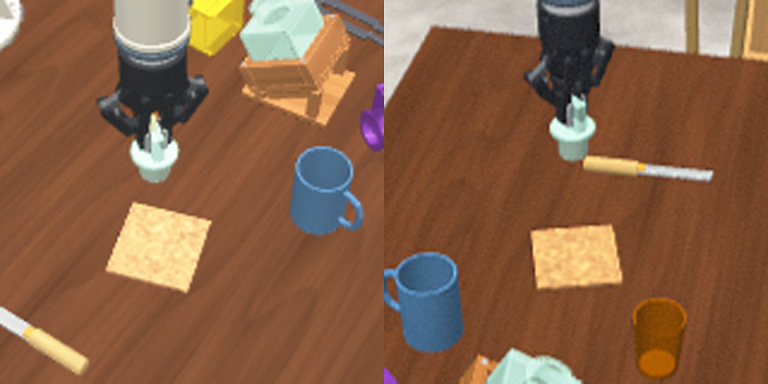

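View pics/w9.png

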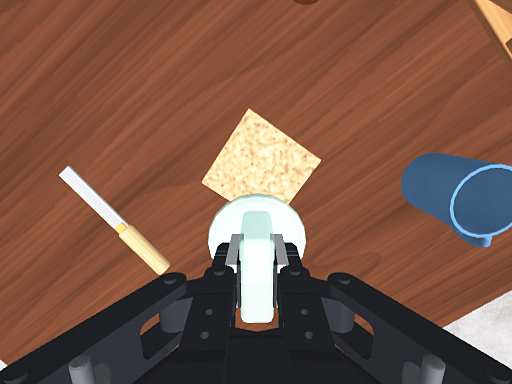

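```bash
cat > ov.py <<'E'
from h import *
def stop_pts(T,off=50.,tz=0.,tilt=0.):
    # stopper pose: z=-toolx, x=tooly
    S=np.eye(4);S[:3,:3]=T[:3,:3]@np.array([[0,0,-1],[1,0,0],[0,-1,0.]])  # cols: stopper x->tool y, y->-tool z, z->-tool x
    R=Ro.from_rotvec(T[:3,1]*tilt).as_matrix()
    g=T[:3,3]+ -T[:3,0]*19
    S[:3,:3]=R@S[:3,:3]; S[:3,3]=g-S[:3,2]*(off+19)+T[:3,2]*tz
    a=np.linspace(0,2*np.pi,40)
    C=lambda r,h:tp(S,np.c_[r*np.cos(a),r*np.sin(a),h+0*a])
    return [C(30,43),C(30,34),C(20,0),tp(S,griptop(0,85))]
E
python3 - <<'E'
from ov import *
s,c=pickle.load(open("w9.pkl","rb"));d,e=pickle.load(open("se9.pkl","rb"));T=pose(s)
out=[]
for cam,(x0,y0,w,h),k in [(c,(190,180,130,150),3),(e,(205,180,50,50),7),(d,(240,110,50,50),7)]:
    im=cv2.resize(cam["image"][y0:y0+h,x0:x0+w,::-1],None,fx=k,fy=k,interpolation=cv2.INTER_CUBIC)
    for P,col in zip(stop_pts(T),[(0,0,255),(0,160,255),(255,0,255),(255,0,0)]):
        q=(proj(cam,P)-[x0,y0]+.5)*k-.5
        cv2.polylines(im,[np.int32(q*16)],True,col,1,cv2.LINE_AA,4)
    im=cv2.copyMakeBorder(im,0,450-im.shape[0],0,0,0);out.append(im)
im=np.hstack(out);cv2.imwrite("pics/ov9.png",cv2.resize(im,None,fx=790/im.shape[1],fy=790/im.shape[1],interpolation=cv2.INTER_AREA))
E
```

```text
(no output)
```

View pics/ov9.png

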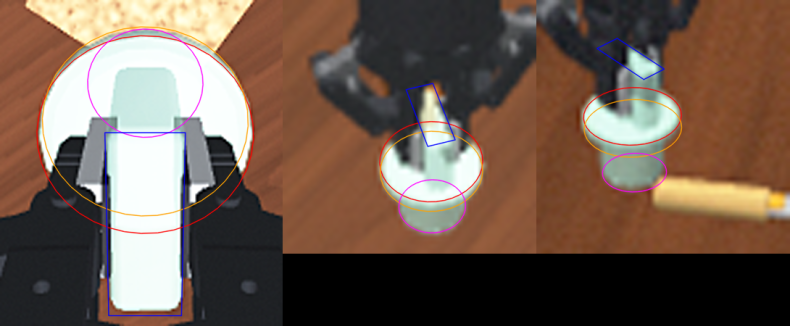

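The model overlay agrees with the held stopper, which is upright in the fingers with its underside about 50 mm below the TCP. Now the descent.

Call:
jog_arm --motion '[{"linear": [23,1.1,-0.5],"dr": [0,-0.1,0.2],"fingers": -1},{"linear": [23,1.1,-0.5],"dr": [0,-0.1,0.2],"fingers": -1},{"linear": [23,1,-0.5],"dr": [0,-0.1,0.2],"fingers": -1},{"linear": [23,0.9,-0.6],"dr": [0,-0.1,0.2],"fingers": -1},{"linear": [20,0.9,-0.6],"dr": [0,-0.1,0.1],"fingers": -1},{"linear": [15,0,0],"dr": [0,0,0],"fingers": -1},{"linear": [10,0,0],"dr": [0,0,0],"fingers": -1},{"linear": [0,0,0],"dr": [0,0,0],"fingers": -1}]'

```text
time_s: 12.4
tool_pos: [582.0, -167.9, 92.9]
eef_rot: [0.513, 1.504, -0.504]
force: [-0.4, 0.7, -2.2]
finger_gap: 14.6
```

```bash
cat > pl.py <<'E'
from st import *
def pl(z):
    s=telemetry.observe(); T=pose(s); x=np.array([0,0,-1.]); y=T[:3,1].copy();y[2]=0;y/=np.linalg.norm(y)
    print(round(s["time_s"],2),s["tool_pos"].round(1),s["force"].round(2),s["ft_torque"].round(2),s["finger_gap"].round(2))
    plan(T,np.array([583,-175,z]),np.column_stack([x,y,np.cross(x,y)]),1)
E
python3 -c "
from pl import *
pl(62.)"
```

```text
Traceback (most recent call last):
  File "pl.py", line 4, in pl
    print(round(s["time_s"],2),s["tool_pos"].round(1),s["force"].round(2),s["ft_torque"].round(2),s["finger_gap"].round(2))
                                                                                                  ^^^^^^^^^^^^^^^^^^^^^
AttributeError: 'float' object has no attribute 'round'
```

```bash
sed -i 's/s\["finger_gap"\].round(2)/round(s["finger_gap"],2)/' pl.py
python3 -c "
from pl import *
pl(66.)"
```

```text
12.4 [ 582.  -167.9   92.9] [-0.37  0.73 -2.19] [0.02 0.03 0.03] 14.55
dist 27.8 rot deg [-0.   0.2 -0.4]
[26.8, -5.3, 5.0] [-0.0, 0.22, -0.44]
```

Call:
jog_arm --motion '[{"linear": [8,-2,2],"dr": [0,0.1,-0.2],"fingers": -1},{"linear": [8,-2,2],"dr": [0,0.1,-0.2],"fingers": -1},{"linear": [7,-1,1],"dr": [0,0,0],"fingers": -1},{"linear": [0,0,0],"dr": [0,0,0],"fingers": -1}]'

```text
time_s: 12.73
tool_pos: [584.3, -174.9, 70.1]
eef_rot: [0.507, 1.507, -0.507]
force: [0.2, 0.4, -2.4]
finger_gap: 14.7
```

```bash
python3 -c "
from pl import *
pl(60.)
e=capture('scene');d=capture('side')
f=lambda im,k:cv2.resize(im[:,:,::-1],None,fx=k,fy=k,interpolation=cv2.INTER_CUBIC)
cv2.imwrite('pics/c10.png',np.hstack([f(e['image'][200:280,190:280],4),f(d['image'][130:210,215:305],4)]))"
```

```text
12.73 [ 584.3 -174.9   70.1] [ 0.18  0.43 -2.35] [-0.02  0.09  0.01] 14.68
dist 10.2 rot deg [-0.   0.2 -0.1]
[10.1, -0.9, -1.1] [-0.0, 0.18, -0.08]
```

View pics/c10.png

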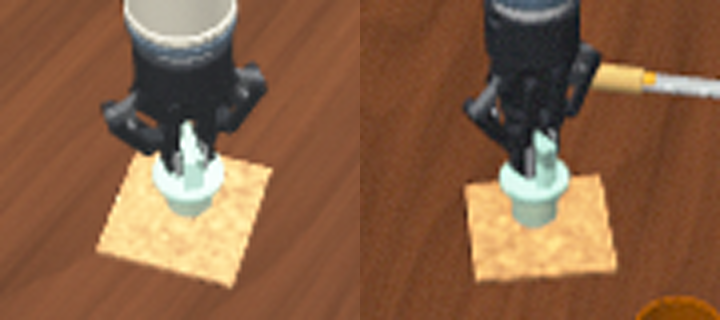

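Call:
jog_arm --motion '[{"linear": [5,0,0],"dr": [0,0.1,0],"fingers": -1},{"linear": [3,0,0],"dr": [0,0,0],"fingers": -1},{"linear": [1,0,0],"dr": [0,0,0],"fingers": -1},{"linear": [1,0,0],"dr": [0,0,0],"fingers": -1}]'

```text
time_s: 13.17
tool_pos: [586.2, -175.5, 62.0]
eef_rot: [0.508, 1.505, -0.506]
force: [-0.0, 0.1, -1.5]
finger_gap: 14.6
```

```bash
python3 -c "
from pl import *
pl(58.)"
```

```text
13.17 [ 586.2 -175.5   62. ] [-0.    0.06 -1.53] [-0.01 -0.01  0.  ] 14.59
dist 5.2 rot deg [-0.   0.3 -0.2]
[4.0, -1.6, -2.9] [-0.0, 0.29, -0.17]
```

Call:
jog_arm --motion '[{"linear": [1,0,0],"dr": [0,0.2,-0.1],"fingers": -1},{"linear": [1,0,0],"dr": [0,0.1,0],"fingers": -1},{"linear": [1,0,0],"dr": [0,0,0],"fingers": -1}]'

```text
time_s: 13.42
tool_pos: [586.4, -175.5, 59.0]
eef_rot: [0.509, 1.51, -0.507]
force: [0.5, 0.1, -3.0]
finger_gap: 14.3
```

```bash
python3 -c "
from pl import *
pl(58.)"
```

```text
13.42 [ 586.4 -175.5   59. ] [ 0.46  0.07 -3.01] [ 0.05 -0.    0.05] 14.25
dist 3.5 rot deg [ 0.  -0.  -0.1]
[0.9, -1.6, -3.0] [0.0, -0.01, -0.07]
```

Call:
jog_arm --motion '[{"linear": [0.7,0,0],"dr": [0,0,0],"fingers": -1},{"linear": [0.7,0,0],"dr": [0,0,0],"fingers": -1}]'

```text
time_s: 13.58
tool_pos: [586.5, -175.5, 57.4]
eef_rot: [0.509, 1.51, -0.507]
force: [1.1, -0.3, -1.3]
finger_gap: 14.7
```

```bash
python3 -c "
from pl import *
pl(58.)"
```

```text
13.58 [ 586.5 -175.5   57.4] [ 1.15 -0.25 -1.32] [-0.02  0.08 -0.03] 14.69
dist 3.5 rot deg [ 0.  -0.  -0.1]
[-0.6, -1.7, -3.1] [0.0, -0.01, -0.07]
```

Call:
jog_arm --motion '[{"linear": [0.7,0,0],"dr": [0,0,0],"fingers": -1},{"linear": [0.7,0,0],"dr": [0,0,0],"fingers": -1}]'

```text
time_s: 13.75
tool_pos: [586.6, -175.5, 57.4]
eef_rot: [0.509, 1.51, -0.507]
force: [-3.2, 1.1, 8.0]
finger_gap: 14.7
```

```bash
python3 -c "
from pl import *
pl(58.)"
```

```text
13.75 [ 586.6 -175.5   57.4] [-3.23  1.05  7.97] [ 0.17  0.64 -0.04] 14.67
dist 3.7 rot deg [ 0.  -0.  -0.1]
[-0.6, -1.7, -3.2] [0.0, -0.01, -0.07]
```

Call:
jog_arm --motion '[{"linear": [0,0,0],"dr": [0,0,0],"fingers": -1},{"linear": [0,0,0],"dr": [0,0,0],"fingers": -1}]' --force 20

```text
time_s: 13.92
tool_pos: [586.7, -175.6, 57.8]
eef_rot: [0.509, 1.51, -0.507]
force: [0.5, 0.1, -1.9]
finger_gap: 14.8
```

```bash
python3 -c "
from pl import *
pl(58.)
e=capture('scene');d=capture('side')
f=lambda im,k:cv2.resize(im[:,:,::-1],None,fx=k,fy=k,interpolation=cv2.INTER_CUBIC)
cv2.imwrite('pics/c11.png',np.hstack([f(e['image'][200:280,190:280],4),f(d['image'][130:210,215:305],4)]))"
```

```text
13.92 [ 586.7 -175.6   57.8] [ 0.54  0.09 -1.85] [ 0.01 -0.01 -0.04] 14.78
dist 3.8 rot deg [-0.   0.  -0.1]
[-0.2, -1.8, -3.3] [-0.0, 0.02, -0.08]
```

View pics/c11.png

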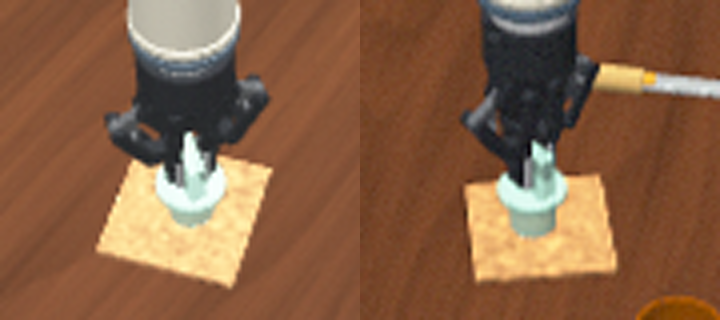

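Call:
jog_arm --motion '[{"linear": [0.7,0,0],"dr": [0,0,0],"fingers": -1},{"linear": [0.6,0,0],"dr": [0,0,0],"fingers": -1},{"linear": [0.3,0,0],"dr": [0,0,0],"fingers": -1}]'

```text
time_s: 14.27
tool_pos: [586.7, -175.6, 57.4]
eef_rot: [0.509, 1.51, -0.507]
force: [-1.6, 0.5, 0.7]
finger_gap: 14.7
```

Standing with light contact, so I'll open the fingers gently while keeping that slight press.

Call:
jog_arm --motion '[{"linear": [0.2,0,0],"dr": [0,0,0],"fingers": -0.6},{"linear": [0,0,0],"dr": [0,0,0],"fingers": -0.5},{"linear": [0,0,0],"dr": [0,0,0],"fingers": -0.3},{"linear": [0,0,0],"dr": [0,0,0],"fingers": -0.1},{"linear": [0,0,0],"dr": [0,0,0],"fingers": -0.1}]'

```text
time_s: 14.68
tool_pos: [587.5, -175.8, 57.2]
eef_rot: [0.509, 1.508, -0.507]
force: [-0.2, -0.2, 0.1]
finger_gap: 38.4
```

```bash
python3 -c "
from pl import *
pl(58.)
s,c=shot('w12')"
```

```text
14.68 [ 587.5 -175.8   57.2] [-0.23 -0.24  0.1 ] [-0.04 -0.    0.  ] 38.44
dist 4.6 rot deg [-0.   0.1 -0.1]
[-0.8, -2.1, -4.0] [-0.0, 0.09, -0.11]
```

View pics/w12.png

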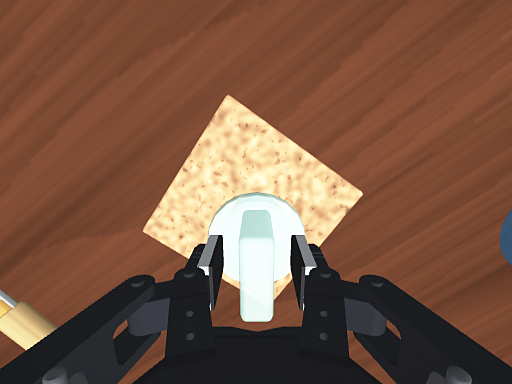

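The grip stands free between the pads at (257,260), with clearance on both sides. I'll retract straight up.

Call:
jog_arm --motion '[{"linear": [-4,0,0],"dr": [0,0,0],"fingers": 0},{"linear": [-8,0,0],"dr": [0,0,0],"fingers": 0},{"linear": [-15,0,0],"dr": [0,0,0],"fingers": 0},{"linear": [-20,0,0],"dr": [0,0,0],"fingers": 0},{"linear": [-25,0,0],"dr": [0,0,0],"fingers": 0},{"linear": [-25,0,0],"dr": [0,0,0],"fingers": 0},{"linear": [-25,0,0],"dr": [0,0,0],"fingers": 0},{"linear": [-25,0,0],"dr": [0,0,0],"fingers": 0}]'

```text
time_s: 15.4
tool_pos: [583.3, -174.7, 207.7]
eef_rot: [0.509, 1.519, -0.508]
force: [0.9, -0.2, -0.1]
finger_gap: 42.8
```

Call:
jog_arm --motion '[{"linear": [-20,0,0],"dr": [0,0,0],"fingers": 0},{"linear": [-20,0,0],"dr": [0,0,0],"fingers": 0},{"linear": [0,0,0],"dr": [0,0,0],"fingers": 0},{"linear": [0,0,0],"dr": [0,0,0],"fingers": 0},{"linear": [0,0,0],"dr": [0,0,0],"fingers": 0}]'

```text
time_s: 15.82
tool_pos: [586.2, -175.7, 260.6]
eef_rot: [0.508, 1.505, -0.506]
force: [0.6, 0.0, -0.1]
finger_gap: 42.7
```

```bash
python3 -c "
from pl import *
pl(58.)
e=capture('scene');d=capture('side')
f=lambda im,k:cv2.resize(im[:,:,::-1],None,fx=k,fy=k,interpolation=cv2.INTER_CUBIC)
cv2.imwrite('pics/c13.png',np.hstack([f(e['image'][110:310,150:350],2),f(d['image'][120:320,140:340],2)]))
p=proj(d,tp(J0,JT));print(p.round(1).tolist())
cv2.imwrite('pics/c13b.png',f(d['image'][190:310,175:325],5))"
```

```text
15.82 [ 586.2 -175.7  260.6] [ 0.56  0.   -0.11] [ 0.02 -0.    0.  ] 42.71
dist 202.6 rot deg [-0.   0.2 -0.2]
[202.6, -2.0, -3.9] [-0.0, 0.25, -0.16]
[[256.7, 264.8], [225.8, 250.6], [231.8, 225.0], [261.2, 238.9]]
```

View pics/c13.png

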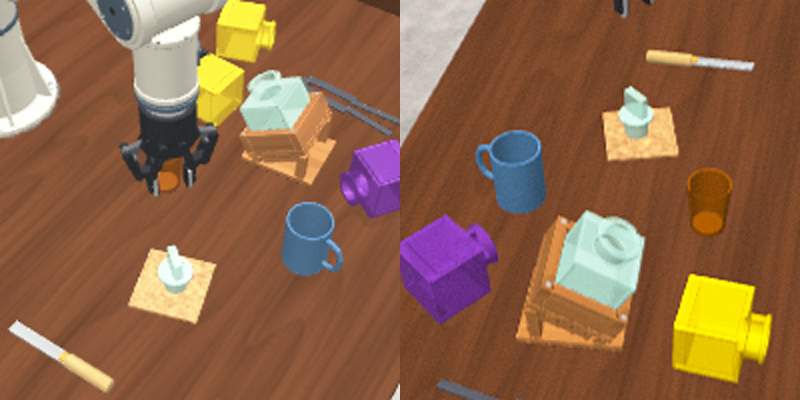

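View pics/c13b.png

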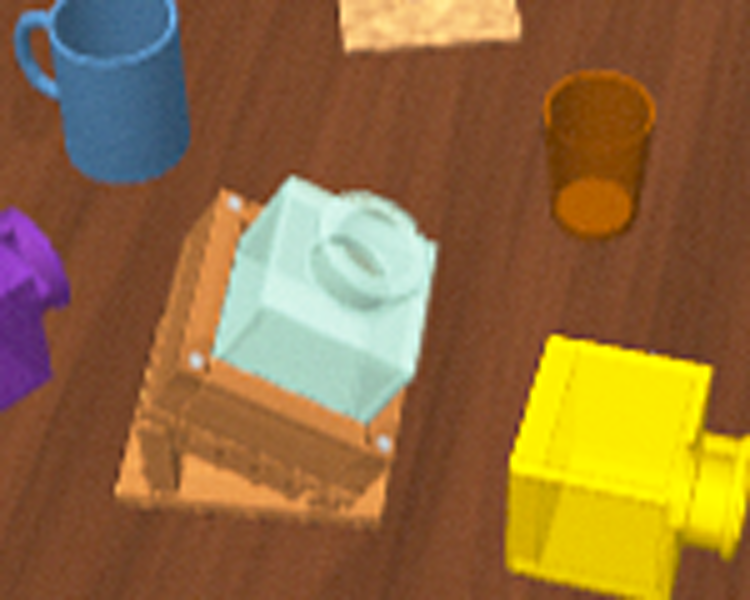

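The stopper stands upright on the mat at scene (237,243) and side (258,178). The jar is seated in the cradle where it was, and the bystanders have not moved. I'll hand the job in.

```bash
python3 -c "
from plant import env
print(env.finish_job())"
```

```text
the job is handed in; nothing more can be done
None
```

The stopper is out of the greenish jar and standing upright near the centre of the cork mat; I handed the job in at about 16 s of the 69 s.

- **Freeing it:** I gripped the flat grip in line with the leaning neck. I then turned it back and forth (about 9 rad in all) while pulling mostly 3 to 5 N. Once it had risen about 24 mm the turning torque was near zero, and I drew it straight out along the neck.
- **Placing it:** I lowered it upright until the wrist force showed contact with the mat, released the fingers, and backed off straight up.
- **Last checks:** The final scene and side pictures show the stopper upright and alone on the mat, and the gripper about 200 mm above its release height. The jar is in the cradle with its corners where they were at the start to within about 1 pixel, and the other things have not moved.
- **What was off:**
  - The first pull briefly read 6.7 N, above the 4 to 5 N intended.
  - The jar shifted about 2 pixels within its play while I was turning.
  - The gripper first stopped about 8 mm to one side of the grip, and I corrected that before closing.
  - The first contact with the mat pressed about 10 N and I eased it before letting go.

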